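# Check cake-tier pillars with the width gauge

### The arm

A 6-joint arm with a two-finger parallel gripper is mounted at the origin on a cart in front of the work surface, level with it; the furniture and walls round the work are solid. World frame = base frame: x ahead of the robot, y to its left, z up, the work surface at z = 0. Lengths are in m, angles in rad, forces in N, time in s.
With the tool pointing down it reaches from about 0.25 to 0.8 m from the base axis. Payload 3.9 kg.
Tool frame: the origin (TCP) lies at the very end of the fingers, on their centre line; the grasp point (between the pads) lies 19 mm behind it; z points along the fingers, y is the line along which they close (so a half turn about z gives the same grasp; the last joint's range is limited). The gripper opens to 85 mm and grips with 20 to 120 N. Pads are 22 mm wide; open, the fingers measure 114 mm over their backs; the gripper's body (76 mm by 85 mm) begins 54 mm behind the grasp point. The pads swing forward as they close: fully open they stand 13 mm farther back than shut.
Start: joints at [1.239, 0.26, -0.138, 1.173, 0, 1.571], TCP at [0.171, 0.496, 0.198] pointing down, gripper open.
Joint ranges: [-2.78, 2.78], [-0.83, 1.72], [-1.28, 1.37], [-1.9, 2.12], [-1.57, 1.48], [-3.14, 3.14]. Speed limits (rad/s): [2.57, 2.57, 3.14, 3.14, 3.14, 3.14].

### API

Orientations are given as a unit quaternion [w, x, y, z].
In Python, from workcell import sense, camera, sign_off gives the robot as it stands.
- The arm moves only by the tool play_rows, never from a script. Its argument "motion" is a list that holds one entry, the list of rows, each a list of 6 numbers: the shift along the tool's x, y, z scaled (see below), then the turn, a rotation vector about the tool's x, y, z scaled (see below). In form: [[[dx, dy, dz, ax, ay, az], ...]]. A call has 1 to 12 rows; each row is the pose to reach, as a shift and turn from the pose commanded when the call began, along the tool's axes at that moment, turning the shorter way round; what a row does not reach only later rows make up. The controller multiplies each number of a shift by 0.25 m and each number of a turn by pi rad. A row lasts 1/8 s, in which the tool goes at most 62.5 mm and 10.7 degrees, less where a joint would pass 70% of its speed; a pose out of reach is approached as far as the arm can. A call with a number of a shift or a turn outside -1 to 1 is refused whole. A call with a gripper value outside its range is refused whole. "claw" is the opening, from 0 (shut) to 1 (fully open), set as the call begins (left out, the last holds). The fingers move at their own pace and stop on an object; "grip_force" is the grip in N (left out, the last holds). Time passes only in rows, so rows that repeat a pose let the fingers close. It gives the time, the measured TCP pose, the force, the opening and the grip force at its end, in the units of the state.
- sense(): the state, without advancing time (a new reading comes with each control period).
- camera(name): name is "side" or "top"; returns a dict with "color" (400x640x3 uint8, blue, green, red), "mtx" (3x3 intrinsics, pixels), "k1" (the pictures are not rectified: a ray, as slopes to the right and down, at radius r is drawn at 1 + k1 r^2 times it, then the intrinsics apply), "rvec" (rotation vector, rad) and "tvec" (3), from world to camera coordinates, as OpenCV has them. Camera axes: x right, y down, z forward; pixel columns grow to the right and rows downward; lengths in m; the calibration is good to about 2 mm. A picture is of the moment at which its call begins. There is no depth.
- sign_off(): hands the job in; it is judged then, once.
The state is a dict: "t": time; "joints": joint angles; "qd": joint speeds; "joint_efforts": joint torques, N m; "tool_pos": TCP position; "orientation": TCP orientation; "wrist_force": force on the tool from outside, world axes, zero at the start; "ft_torque": the same for the moment, N m; "opening": finger opening in m; "gripper_force": force on a finger pad.
Only numpy, scipy, OpenCV 4.12 (cv2) and the standard library are available. Lean on these libraries where they do the work, as an engineer would, in place of code of your own. Each camera call takes 0.05 s, during which the arm holds its last target. There are 200 camera calls.

### The job

Use the gauge board to sort the three white cake-tier pillars: slide each pillar that fits through the gap between the two steel jaws, from the open end of the board, and leave it standing in the rimmed bay behind them. Stand the pillar that is too thick for the gap upright in the dark returns tray. Do not force a pillar into the gauge, do not knock any over, and leave the other things on the counter alone.

Things in the scene. Friction and masses are not known exactly. Their poses are not given: they have to be found in the camera images.
- gauge_throat (a point): midway between the gauge's two fixed steel jaws, on the board's upper face (8 mm above the counter). x runs along the gap, from the board's open end through the jaws to the bay; y across; z up. The jaws stand 48 mm apart, 16 mm thick, 40 mm tall above the board, from x = -33 to 33 mm, with rounded noses (radius 8 mm): the 53 mm pillar stops with its centre near x = -38 mm
- gauge_bay (a point): middle of the bay behind the jaws, on the board's upper face; axes as gauge_throat, 96 mm beyond it in x. The bay is 127 mm long in x and 102 mm wide in y, with a 14 mm high rim at its sides and far end; it takes two pillars one behind the other. The board is fixed, light wood, 260 x 140 x 8 mm; its rimless open end lies 186 mm back from this point (x = -186 mm)
- pillar_a_mid (a point): white plastic cake-tier pillar: upright round column 130 mm tall, a shallow groove near each end, about 0.16 kg, standing on the counter at the start. Two of pillar_a, _b, _c are 45 mm thick and one is 53 mm; which one is not told, the gauge shows it. This point is its centre, 65 mm above its foot; z runs up the column
- pillar_b_mid (a point): white plastic cake-tier pillar: upright round column 130 mm tall, a shallow groove near each end, about 0.16 kg, standing on the counter at the start. Two of pillar_a, _b, _c are 45 mm thick and one is 53 mm; which one is not told, the gauge shows it. This point is its centre, 65 mm above its foot; z runs up the column
- pillar_c_mid (a point): white plastic cake-tier pillar: upright round column 130 mm tall, a shallow groove near each end, about 0.16 kg, standing on the counter at the start. Two of pillar_a, _b, _c are 45 mm thick and one is 53 mm; which one is not told, the gauge shows it. This point is its centre, 65 mm above its foot; z runs up the column
- tray_floor (a point): the returns tray: a fixed dark-wood open tray, 150 x 150 mm outside, with 8 mm walls 30 mm high and a paper-lined floor. This point is the middle of its floor, 8 mm above the counter; x and y run along its sides, z up
- dough_timer: bystander: cream wind-up timer with a wooden grip bar, 64 mm wide, 56 mm tall; its origin is the centre of its underside. Leave it where it stands
- jam_jar: bystander: jam jar with a red lid, 65 mm wide, 97 mm tall; its origin is the centre of its underside. Leave it where it stands
- olive_bottle: bystander: slim square clear-glass oil bottle with a dark red cap, 62 mm wide, 264 mm tall; its origin is the centre of its underside. Leave it where it stands
There are look-alikes about, which are no part of the job. What is shaped like the part that bears pillar_c_mid but blue is not meant.

How it is judged:
By the outcome, as a careful person would: the job done as asked, in the order asked, and still so for the second after the job is handed in, with the robot touching nothing.
It also fails if it takes over 72 s, if anything falls off the work surface, if the arm or the gripper's body presses on something with over 40 N, if the wrist force passes 120 N, or if a joint passes its speed limit or range.

## Working session

There is one attempt and no reset: what is moved stays moved. The work goes in short steps, Python scripts to look and compute and a tool call to move; the robot and the scene stay as the last step left them, time stands still between calls to the robot, and variables do not carry over. Pictures are saved under pics/ and viewed, at most 10 in all, crops included, and the job is handed in when it is done.

Besides the shell and the picture viewer there is one more tool, called after "Call:" by a JSON object that holds its "name" and its "arguments", one argument or row to a line. play_rows: Moves the arm, as the interface text tells. Its arguments: {"type":"object","properties":{"motion":{"type":"array","items":{"type":"array","items":{"type":"array","items":{"type":"number"}}}},"claw":{"type":"number"},"grip_force":{"type":"number"}},"required":["motion"]}

```bash
mkdir -p pics; cat > h.py <<'E'
import numpy as np, cv2
from workcell import sense, camera, sign_off
from scipy.spatial.transform import Rotation as R
from scipy.optimize import least_squares
def save(c,n): cv2.imwrite(f'pics/{n}.png',c['color'])
def proj(c,P):
    Rm=cv2.Rodrigues(np.array(c['rvec'],float))[0]; p=Rm@np.array(P,float)+np.array(c['tvec'],float).ravel()
    s=p[:2]/p[2]; s=s*(1+c['k1']*(s@s)); m=np.array(c['mtx']); return np.array([m[0,0]*s[0]+m[0,2],m[1,1]*s[1]+m[1,2]])
def onz(c,uv,z):
    g=lambda q: proj(c,[q[0],q[1],z])-np.array(uv)
    return least_squares(g,[0.5,0.]).x
def tri(obs):
    return least_squares(lambda P: np.concatenate([proj(c,P)-np.array(uv) for c,uv in obs]),[0.5,0,0.05]).x
E
python3 - <<'E'
from h import *
import pickle
d={}
for n in('side','top'):
    c=camera(n); d[n]=c; save(c,n+'0'); Rm=cv2.Rodrigues(np.array(c['rvec'],float))[0]
    print(n,np.array(c['mtx']).tolist(),c['k1'],(-Rm.T@np.array(c['tvec']).ravel()).round(3))
pickle.dump(d,open('c0.pkl','wb')); print(sense())
E
```

```text
side [[416.9312669659925, 0.0, 320.775550740862], [0.0, 416.9312669659925, 196.90327945304867], [0.0, 0.0, 1.0]] -0.042451307218978156 [0.532 1.18  0.572]
top [[438.1562523195685, 0.0, 323.7354744952446], [0.0, 438.1562523195685, 198.4664591611502], [0.0, 0.0, 1.0]] -0.04273555809482514 [0.443 0.058 1.418]
{'t': 0.1, 'joints': array([ 1.23899219e+00,  2.60635469e-01, -1.39270088e-01,  1.17269665e+00,
       -2.71370100e-06,  1.57078662e+00]), 'qd': array([-0.00068264, -0.0027483 ,  0.00331588,  0.00079374,  0.00021738,
       -0.00098774]), 'joint_efforts': array([ 5.05591925e-04, -4.06508052e+01,  2.54527724e+01,  1.00485364e-02,
       -2.87130933e-05, -7.21966529e-06]), 'tool_pos': array([0.17079577, 0.49571546, 0.19742784]), 'orientation': array([-1.47779445e-04,  1.65137225e-01,  9.86270187e-01, -8.90765496e-04]), 'wrist_force': array([-0.38464238, -0.52733087, -0.18308989]), 'ft_torque': array([0.05035889, 0.02435447, 0.03451862]), 'gripper_force': 0.0, 'opening': 0.08526037931624503}
```

View pics/side0.png

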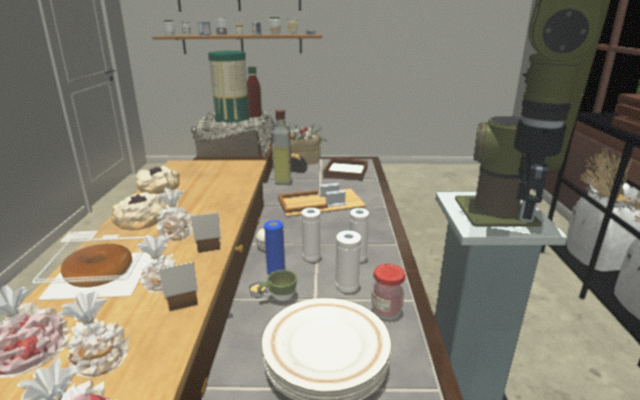

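View pics/top0.png

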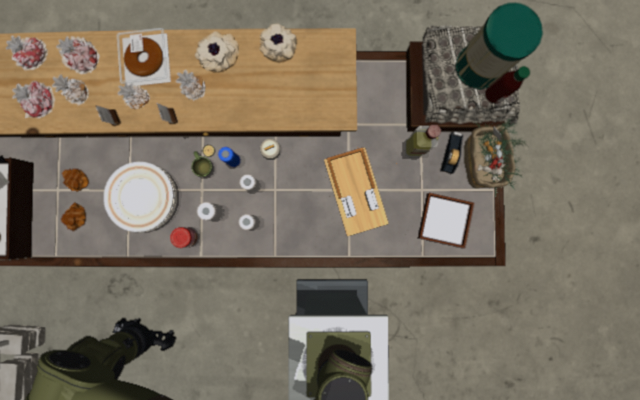

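The side view shows the pillars at about (311,235), (347,262) and (359,235). In the top view their caps are at (248,183), (206,211) and (247,222). The board is at (356,190) with its open end towards the robot, and the tray is at (446,220). I'll enlarge both views.

```bash
python3 - <<'E'
import pickle,cv2
d=pickle.load(open('c0.pkl','rb'))
cv2.imwrite('pics/tc.png',cv2.resize(d['top']['color'][140:260,180:480],None,fx=2.6666667,fy=2.6666667,interpolation=cv2.INTER_CUBIC))
cv2.imwrite('pics/sc.png',cv2.resize(d['side']['color'][150:310,240:420],None,fx=3.7,fy=3.7,interpolation=cv2.INTER_CUBIC))
E
```

```text
(no output)
```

View pics/tc.png

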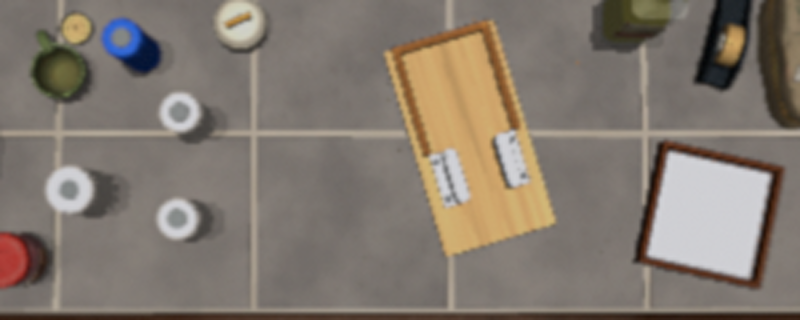

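View pics/sc.png

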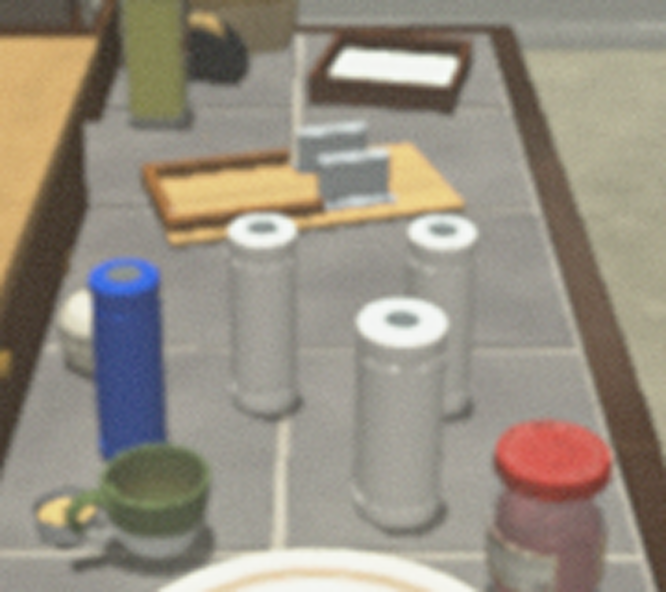

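```bash
cat >> h.py <<'E'
def fitrect(obs,L,W,zs):
    # local corners (+x+y),(+x,-y),(-x,-y),(-x,+y)
    K=np.array([[L,W],[L,-W],[-L,-W],[-L,W]])/2
    def f(q):
        c,s=np.cos(q[2]),np.sin(q[2]); r=[]
        for c_,o in obs:
            for k,uv,z in zip(K,o,zs):
                if uv is None: continue
                r.append(proj(c_,[q[0]+c*k[0]-s*k[1],q[1]+s*k[0]+c*k[1],z])-uv)
        return np.concatenate(r)
    s=least_squares(f,[0.5,-0.1,0.2]); return s.x,np.abs(s.fun).max()
E
python3 - <<'E'
from h import *
import pickle
d=pickle.load(open('c0.pkl','rb')); T,S=d['top'],d['side']
t=lambda u,v:np.array([180+u/2.6666667,140+v/2.6666667]); s=lambda u,v:np.array([240+u/3.7,150+v/3.7])
for n,a,b,w,w2 in(('P1',t(180,112),s(262,231),42,67),('P2',t(70,190),s(402,322),50,89),('P3',t(178,218),s(442,232),44,68)):
    P=tri([(T,a),(S,b)]); 
    print(n,P.round(4),np.linalg.norm(proj(T,P)-a).round(2),'top w',np.linalg.norm(onz(T,a,.13)-onz(T,a+[w/2.6667,0],.13)).round(4),
     'side w', (w2/3.7/np.linalg.norm(proj(S,P)-proj(S,P+[0.01,0,0]))*.01).round(4))
print('board top',fitrect([(T,[t(385,52),t(492,20),t(555,222),t(449,256)])],.26,.14,[.022,.022,.008,.008]))
print('board both',fitrect([(T,[t(385,52),t(492,20),t(555,222),t(449,256)]),(S,[None,s(142,172),s(415,143),s(465,205)])],.26,.14,[.022,.022,.008,.008]))
print('tray',fitrect([(T,[t(660,142),t(783,168),t(757,288),t(637,262)])],.15,.15,[.03]*4))
for n,a,z in(('timer',t(240,22),.056),('jar',t(8,258),.097),('blue',t(122,38),.13),('bottle',t(690,5),.26)): print(n,onz(T,a,z))
E
```

```text
P1 [0.5699 0.2717 0.1266] 0.0 top w 0.0465 side w 0.044
P2 [0.4837 0.3928 0.1272] 0.06 top w 0.0553 side w 0.0519
P3 [0.4522 0.273  0.127 ] 0.07 top w 0.0485 side w 0.0445
board top (array([ 0.54942177, -0.05972456,  0.30107182]), np.float64(1.005982941279541))
board both (array([ 0.54895158, -0.05830922,  0.30082923]), np.float64(3.4156655583858537))
tray (array([ 0.4552463 , -0.34365793, -0.2169933 ]), np.float64(0.6809163538184464))
timer [0.68294896 0.21379515]
jar [0.40774135 0.46998489]
blue [0.6522851 0.3364974]
bottle [ 0.66417212 -0.26168367]
```

Pillars measured 0.045 m (P1), 0.053 m (P2) and 0.045 m (P3) wide, so P2 looks like the thick one and goes to the tray. P3 and P1 go through the gauge. First I turn the tool to the board's direction and move halfway to P3.

Call:
{"name": "play_rows", "arguments": {
  "motion": [
    [[-0.3, -0.1, -0.04, 0, 0, -0.1], [-0.67, -0.23, -0.04, 0, 0, -0.2], [-0.67, -0.23, -0.04, 0, 0, -0.2015], [-0.67, -0.23, -0.04, 0, 0, -0.2015], [-0.67, -0.23, -0.04, 0, 0, -0.2015]]
  ],
  "claw": 1,
  "grip_force": 25
}}

```text
t: 0.72
tool_pos: [0.3111, 0.3865, 0.2079]
orientation: [-0.0, -0.148, 0.989, -0.0]
wrist_force: [-0.4, 0.1, -0.5]
opening: 0.0853
gripper_force: 0.0
```

```bash
cat >> h.py <<'E'
THR=np.array([.5112,-.0716]); BY=.301
def bw(x,y=0): return THR+np.array([np.cos(BY)*x-np.sin(BY)*y,np.sin(BY)*x+np.cos(BY)*y])
def rm():
    q=sense()['orientation']; return R.from_quat([q[1],q[2],q[3],q[0]])
def step(*targets):
    s=sense(); r=rm().as_matrix(); print('t',round(s['t'],2),'tcp',s['tool_pos'].round(4),'j',s['joints'].round(2),'yang',round(np.arctan2(r[1,1],r[0,1]),4),'tilt',r[:,2].round(4),'F',s['wrist_force'].round(1),'op',round(s['opening'],4))
    for t in targets: print(np.round(t,4),'->',(r.T@(np.array(t)-s['tool_pos'])/.25).round(4))
E
python3 -c "
from h import *
step([.452,.273,.21],[.452,.273,.069])"
```

```text
t 0.72 tcp [0.3111 0.3865 0.2079] j [ 0.89  0.21 -0.18  1.18  0.    0.6 ] yang 1.8682 tilt [-6.e-04 -6.e-04 -1.e+00] F [-0.4  0.1 -0.5] op 0.0853
[0.452 0.273 0.21 ] -> [-0.4057 -0.5993 -0.0087]
[0.452 0.273 0.069] -> [-0.4061 -0.5991  0.5553]
```

Call:
{"name": "play_rows", "arguments": {
  "motion": [
    [[-0.2, -0.3, -0.009, 0, 0, 0], [-0.406, -0.599, -0.009, 0, 0, 0.001], [-0.406, -0.599, -0.009, 0, 0, 0.001], [-0.406, -0.599, 0.15, 0, 0, 0.001], [-0.406, -0.599, 0.3, 0, 0, 0.001], [-0.406, -0.599, 0.45, 0, 0, 0.001], [-0.406, -0.599, 0.555, 0, 0, 0.001], [-0.406, -0.599, 0.555, 0, 0, 0.001]]
  ]
}}

```text
t: 1.72
tool_pos: [0.4493, 0.2742, 0.0673]
orientation: [-0.003, -0.148, 0.989, -0.001]
wrist_force: [-0.1, -0.5, 0.3]
opening: 0.0855
gripper_force: 0.0
```

Call:
{"name": "play_rows", "arguments": {
  "motion": [
    [[0, 0, 0, 0, 0, 0], [0, 0, 0, 0, 0, 0], [0, 0, 0, 0, 0, 0], [0, 0, 0, 0, 0, 0], [0, 0, 0, 0, 0, 0], [0, 0, 0, 0, 0, 0]]
  ],
  "claw": 0,
  "grip_force": 25
}}

```text
t: 2.48
tool_pos: [0.4531, 0.2753, 0.071]
orientation: [0.001, -0.148, 0.989, 0.001]
wrist_force: [-0.8, -0.4, 6.8]
opening: 0.0442
gripper_force: 25.8
```

```bash
python3 -c "
from h import *
p=bw(-.065)
step([.452,.273,.22],[p[0],p[1],.22])
save(camera('side'),'g1')"
```

```text
t 2.48 tcp [0.4531 0.2753 0.071 ] j [ 0.55  0.35 -0.35  0.86  0.    0.25] yang 1.8686 tilt [ 0.0025  0.002  -1.    ] F [-0.8 -0.4  6.8] op 0.0442
[0.452 0.273 0.22 ] -> [ 0.0053 -0.0068 -0.5961]
[ 0.4491 -0.0909  0.22  ] -> [ 0.4433 -1.3949 -0.599 ]
```

View pics/g1.png

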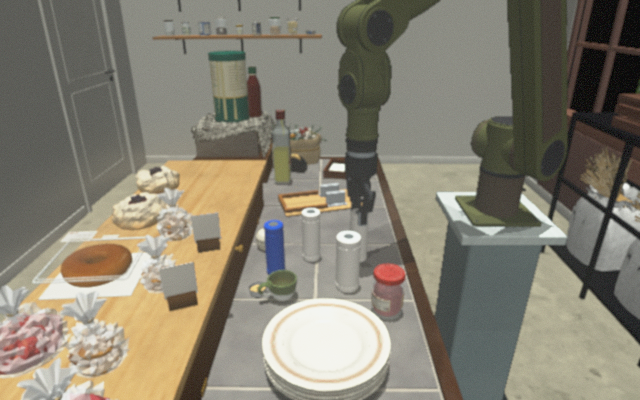

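The opening is 44 mm, so this pillar is thin and it is held. I lift it and carry it towards the board.

Call:
{"name": "play_rows", "arguments": {
  "motion": [
    [[0, 0, -0.15, 0, 0, 0], [0, 0, -0.35, 0, 0, 0], [0, 0, -0.6, 0, 0, 0], [0, 0, -0.6, 0, 0, 0], [0.07, -0.2, -0.6, 0, 0, 0], [0.14, -0.4, -0.6, 0, 0, 0], [0.2, -0.6, -0.6, 0, 0, 0], [0.25, -0.8, -0.6, 0, 0, 0], [0.31, -0.95, -0.6, 0, 0, 0], [0.31, -0.95, -0.6, 0, 0, 0]]
  ]
}}

```text
t: 3.78
tool_pos: [0.4462, 0.0224, 0.2182]
orientation: [-0.001, -0.146, 0.989, -0.0]
wrist_force: [0.5, 1.4, -1.5]
opening: 0.0443
gripper_force: 26.8
```

```bash
python3 -c "
from h import *
p=bw(-.068)
step([p[0],p[1],.22],[p[0],p[1],.083])"
```

```text
t 3.77 tcp [0.4462 0.0224 0.2182] j [ 0.05  0.12 -0.27  1.19 -0.   -0.24] yang 1.8641 tilt [-2.6e-03 -6.0e-04 -1.0e+00] F [ 0.5  1.4 -1.5] op 0.0443
[ 0.4463 -0.0918  0.22  ] -> [ 0.132  -0.4372 -0.0068]
[ 0.4463 -0.0918  0.083 ] -> [ 0.1305 -0.4373  0.5412]
```

Call:
{"name": "play_rows", "arguments": {
  "motion": [
    [[0.06, -0.2, 0, 0, 0, 0], [0.131, -0.437, 0, 0, 0, 0], [0.131, -0.437, 0, 0, 0, 0], [0.131, -0.437, 0.15, 0, 0, 0.001], [0.131, -0.437, 0.3, 0, 0, 0.001], [0.131, -0.437, 0.45, 0, 0, 0.001], [0.131, -0.437, 0.52, 0, 0, 0.001], [0.131, -0.437, 0.54, 0, 0, 0.001], [0.131, -0.437, 0.54, 0, 0, 0.001], [0.131, -0.437, 0.54, 0, 0, 0.001]]
  ]
}}

```text
t: 5.03
tool_pos: [0.4494, -0.0891, 0.0853]
orientation: [0.001, -0.147, 0.989, -0.0]
wrist_force: [-0.2, -0.1, -1.0]
opening: 0.0443
gripper_force: 27.1
```

```bash
python3 - <<'E'
from h import *
p=bw(-.068)
step([*p,.083],[*bw(-.03),.083],[*bw(0),.083])
T=camera('top');S=camera('side')
a=cv2.resize(T['color'][140:240,300:420],None,fx=5,fy=5,interpolation=cv2.INTER_CUBIC)
b=cv2.resize(S['color'][150:225,270:390],None,fx=6.6,fy=6.6,interpolation=cv2.INTER_CUBIC)
cv2.imwrite('pics/t2.png',a);cv2.imwrite('pics/s2.png',b)
E
```

```text
t 5.03 tcp [ 0.4494 -0.0891  0.0853] j [-0.2   0.23 -0.5   0.84  0.   -0.49] yang 1.8663 tilt [ 1.7e-03 -2.0e-04 -1.0e+00] F [-0.2 -0.1 -1. ] op 0.0443
[ 0.4463 -0.0918  0.083 ] -> [ 0.0152 -0.0067  0.0092]
[ 0.4825 -0.0805  0.083 ] -> [-0.1368 -0.0059  0.0094]
[ 0.5112 -0.0716  0.083 ] -> [-0.2568 -0.0052  0.0096]
```

View pics/s2.png

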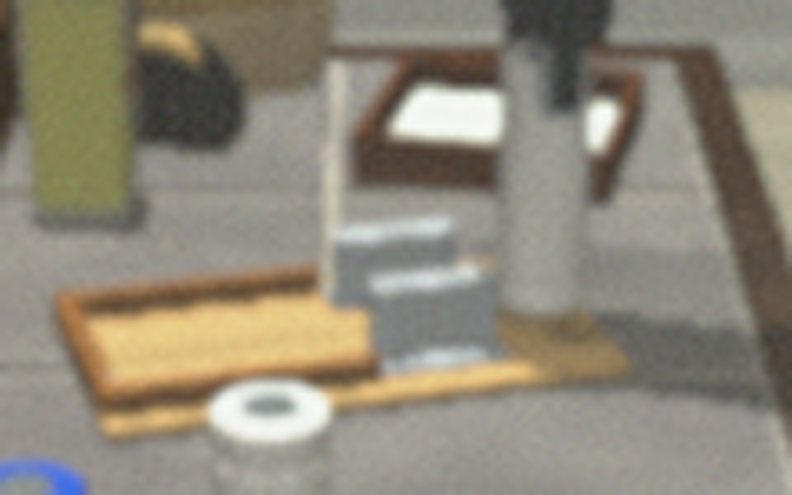

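The pillar hovers over the open end in line with the jaws, gripped and upright. I'll let it settle to see how steady the pose reading is.

Call:
{"name": "play_rows", "arguments": {
  "motion": [
    [[0, 0, 0, 0, 0, 0], [0, 0, 0, 0, 0, 0], [0, 0, 0, 0, 0, 0], [0, 0, 0, 0, 0, 0]]
  ]
}}

```text
t: 5.62
tool_pos: [0.4484, -0.0893, 0.0845]
orientation: [-0.0, -0.147, 0.989, 0.0]
wrist_force: [-1.0, -0.3, -1.4]
opening: 0.0438
gripper_force: 27.1
```

```bash
python3 - <<'E'
from h import *
for i in range(5):
    print(sense()['tool_pos'].round(4),sense()['joints'].round(4)); T=camera('top')
step([*bw(-.068),.083])
# jaw geometry: predicted px of inner edges in top view crop tc coordinates
import pickle; T=pickle.load(open('c0.pkl','rb'))['top']
for y in(.024,.040,-.024,-.040):
    print(y,[((proj(T,[*bw(x,y),.048])-[180,140])*2.6667).round(1) for x in(-.033,.033)])
a=cv2.resize(T['color'][170:240,320:400],None,fx=8,fy=8,interpolation=cv2.INTER_CUBIC)
for y in(.024,.040,-.024,-.040):
    q=[tuple(((proj(T,[*bw(x,y),.048])-[320,170]+.5)*8).astype(int)) for x in(-.033,.033)]
    cv2.line(a,q[0],q[1],(0,0,255),1)
for y in(.07,-.07):
    q=[tuple(((proj(T,[*bw(x,y),.008])-[320,170]+.5)*8).astype(int)) for x in(-.09,.0)]
    cv2.line(a,q[0],q[1],(255,0,0),1)
cv2.imwrite('pics/j.png',a)
E
```

```text
[ 0.4484 -0.0893  0.0845] [-0.1966  0.2295 -0.499   0.8423  0.     -0.4915]
[ 0.4484 -0.0893  0.0844] [-0.1966  0.2295 -0.499   0.8423  0.     -0.4915]
[ 0.4484 -0.0893  0.0844] [-0.1967  0.2296 -0.499   0.8423  0.     -0.4915]
[ 0.4484 -0.0893  0.0844] [-0.1966  0.2296 -0.499   0.8423  0.     -0.4915]
[ 0.4484 -0.0893  0.0844] [-0.1966  0.2296 -0.499   0.8423 -0.     -0.4915]
t 5.88 tcp [ 0.4485 -0.0893  0.0844] j [-0.2   0.23 -0.5   0.84 -0.   -0.49] yang 1.8657 tilt [-1.e-04 -0.e+00 -1.e+00] F [-0.2  0.5 -1.5] op 0.0441
[ 0.4463 -0.0918  0.083 ] -> [ 0.0112 -0.0068  0.0057]
0.024 [array([472.1, 200.6]), array([455.1, 147.1])]
0.04 [array([459.1, 204.7]), array([442.2, 151.1])]
-0.024 [array([511. , 188.4]), array([493.9, 134.9])]
-0.04 [array([523.9, 184.4]), array([506.9, 130.9])]
```

View pics/j.png

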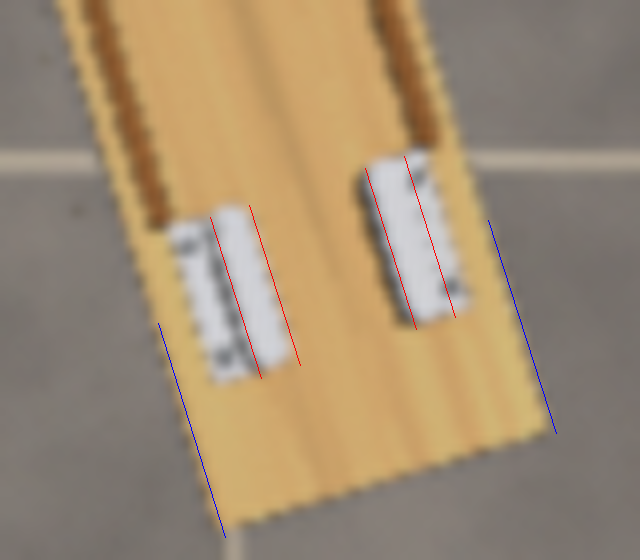

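The overlaid jaw lines match the drawn jaws: the left one's inner edge runs (249,205)–(300,365) and the right one's (366,168)–(416,328). I go in slowly and check the force.

Call:
{"name": "play_rows", "arguments": {
  "motion": [
    [[-0.03, -0.003, 0.01, 0, 0, 0], [-0.06, -0.003, 0.018, 0, 0, 0], [-0.09, -0.003, 0.018, 0, 0, 0], [-0.11, -0.003, 0.018, 0, 0, 0], [-0.13, -0.003, 0.018, 0, 0, 0], [-0.15, -0.003, 0.018, 0, 0, 0], [-0.15, -0.003, 0.018, 0, 0, 0], [-0.15, -0.003, 0.018, 0, 0, 0]]
  ]
}}

```text
t: 6.88
tool_pos: [0.4843, -0.0791, 0.0799]
orientation: [-0.0, -0.147, 0.989, 0.0]
wrist_force: [-0.2, -0.6, -1.8]
opening: 0.0442
gripper_force: 27.1
```

```bash
python3 - <<'E'
from h import *
step([*bw(-.03),.079],[*bw(0),.079])
f=sense()['wrist_force']; print(bw(1)-bw(0), 'Fx',f[:2]@(bw(1)-THR),'Fy',f[:2]@(bw(0,1)-THR))
E
```

```text
t 6.88 tcp [ 0.4843 -0.0791  0.0799] j [-0.16  0.29 -0.43  0.85 -0.   -0.46] yang 1.8657 tilt [-5.e-04 -0.e+00 -1.e+00] F [-0.2 -0.6 -1.8] op 0.0442
[ 0.4825 -0.0805  0.079 ] -> [ 0.0081 -0.0033  0.0036]
[ 0.5112 -0.0716  0.079 ] -> [-0.1119 -0.0025  0.0036]
[0.95504049 0.2964754 ] Fx -0.3621952374768268 Fy -0.5139416369977913
```

Call:
{"name": "play_rows", "arguments": {
  "motion": [
    [[-0.02, 0, 0, 0, 0, 0], [-0.04, 0, 0, 0, 0, 0], [-0.06, 0, 0, 0, 0, 0], [-0.08, 0, 0, 0, 0, 0], [-0.08, 0, 0, 0, 0, 0]]
  ]
}}

```text
t: 7.5
tool_pos: [0.5043, -0.0732, 0.0799]
orientation: [0.0, -0.147, 0.989, -0.0]
wrist_force: [0.1, -0.6, -1.7]
opening: 0.0442
gripper_force: 27.1
```

```bash
python3 - <<'E'
from h import *
step([*bw(0),.079],[*bw(.133),.079])
f=sense()['wrist_force']; print('Fx',f[:2]@(bw(1)-THR),'Fy',f[:2]@(bw(0,1)-THR))
E
```

```text
t 7.5 tcp [ 0.5043 -0.0732  0.0799] j [-0.14  0.32 -0.39  0.87  0.   -0.44] yang 1.8661 tilt [ 3.e-04  0.e+00 -1.e+00] F [ 0.1 -0.6 -1.7] op 0.0442
[ 0.5112 -0.0716  0.079 ] -> [-0.0283 -0.0021  0.0037]
[ 0.6382 -0.0322  0.079 ] -> [-0.5603  0.001   0.0039]
Fx -0.07569624137054089 Fy -0.6117980932742023
```

Call:
{"name": "play_rows", "arguments": {
  "motion": [
    [[-0.06, 0, 0, 0, 0, 0], [-0.12, 0, 0, 0, 0, 0], [-0.18, 0, 0, 0, 0, 0], [-0.24, 0, 0, 0, 0, 0], [-0.3, 0.001, 0, 0, 0, 0], [-0.36, 0.001, 0, 0, 0, 0], [-0.42, 0.001, 0, 0, 0, 0], [-0.48, 0.001, 0, 0, 0, 0], [-0.53, 0.001, 0, 0, 0, 0], [-0.55, 0.001, 0, 0, 0, 0], [-0.55, 0.001, 0, 0, 0, 0], [-0.55, 0.001, 0, 0, 0, 0]]
  ]
}}

```text
t: 9.0
tool_pos: [0.6346, -0.0333, 0.0799]
orientation: [-0.0, -0.147, 0.989, 0.0]
wrist_force: [-0.2, 0.4, -1.7]
opening: 0.0439
gripper_force: 27.1
```

Call:
{"name": "play_rows", "arguments": {
  "motion": [
    [[0, 0, 0.004, 0, 0, 0], [0, 0, 0.008, 0, 0, 0], [0, 0, 0.008, 0, 0, 0], [0, 0, 0.008, 0, 0, 0]]
  ]
}}

```text
t: 9.5
tool_pos: [0.6354, -0.0332, 0.0791]
orientation: [0.001, -0.147, 0.989, -0.0]
wrist_force: [-2.2, -0.5, 5.8]
opening: 0.0444
gripper_force: 27.7
```

```bash
python3 - <<'E'
from h import *
step([*bw(.133),.079])
f=sense()['wrist_force']; print('Fx',f[:2]@(bw(1)-THR),'Fy',f[:2]@(bw(0,1)-THR))
E
```

```text
t 9.5 tcp [ 0.6354 -0.0332  0.0791] j [-0.05  0.51 -0.06  1.    0.   -0.35] yang 1.8656 tilt [ 0.0012 -0.     -1.    ] F [-2.2 -0.5  5.8] op 0.0444
[ 0.6382 -0.0322  0.079 ] -> [-0.012   0.0005  0.0005]
Fx -2.2526640700632017 Fy 0.14240232684599877
```

It has touched down in the bay at 5.8 N. I release and go up.

Call:
{"name": "play_rows", "arguments": {
  "motion": [
    [[0, 0, 0, 0, 0, 0], [0, 0, 0, 0, 0, 0], [0, 0, 0, 0, 0, 0], [0, 0, 0, 0, 0, 0], [0, 0, -0.1, 0, 0, 0], [0, 0, -0.3, 0, 0, 0], [0, 0, -0.54, 0, 0, 0], [0, 0, -0.54, 0, 0, 0], [0, 0, -0.54, 0, 0, 0]]
  ],
  "claw": 1
}}

```text
t: 10.62
tool_pos: [0.6352, -0.0331, 0.2128]
orientation: [0.0, -0.147, 0.989, -0.0]
wrist_force: [0.1, -0.0, -0.3]
opening: 0.0855
gripper_force: 0.0
```

```bash
python3 - <<'E'
from h import *
step([.5708,.2735,.21],[.5708,.2735,.07])
E
```

```text
t 10.62 tcp [ 0.6352 -0.0331  0.2128] j [-0.05  0.45  0.19  1.31 -0.   -0.35] yang 1.8657 tilt [ 2.e-04 -0.e+00 -1.e+00] F [ 0.1 -0.  -0.3] op 0.0855
[0.5708 0.2735 0.21  ] -> [-0.1101  1.2483  0.0111]
[0.5708 0.2735 0.07  ] -> [-0.11    1.2483  0.5711]
```

Call:
{"name": "play_rows", "arguments": {
  "motion": [
    [[-0.02, 0.2, 0.011, 0, 0, 0], [-0.04, 0.4, 0.011, 0, 0, 0], [-0.06, 0.6, 0.011, 0, 0, 0], [-0.08, 0.8, 0.011, 0, 0, 0], [-0.1, 0.95, 0.011, 0, 0, 0], [-0.11, 0.98, 0.011, 0, 0, 0], [-0.11, 0.98, 0.011, 0, 0, 0]]
  ]
}}

```text
t: 11.5
tool_pos: [0.5895, 0.209, 0.2086]
orientation: [-0.001, -0.147, 0.989, -0.001]
wrist_force: [-0.5, -1.1, 0.1]
opening: 0.0855
gripper_force: 0.0
```

Call:
{"name": "play_rows", "arguments": {
  "motion": [
    [[0, 0.15, 0, 0, 0, 0], [0, 0.268, 0, 0, 0, 0], [0, 0.268, 0, 0, 0, 0], [0, 0.268, 0.15, 0, 0, 0], [0, 0.268, 0.3, 0, 0, 0], [0, 0.268, 0.45, 0, 0, 0], [0, 0.268, 0.54, 0, 0, 0], [0, 0.268, 0.56, 0, 0, 0], [0, 0.268, 0.56, 0, 0, 0], [0, 0.268, 0.56, 0, 0, 0]]
  ]
}}

```text
t: 12.75
tool_pos: [0.5721, 0.2734, 0.0716]
orientation: [0.001, -0.147, 0.989, 0.0]
wrist_force: [1.0, 0.5, -0.2]
opening: 0.0855
gripper_force: 0.0
```

```bash
python3 - <<'E'
from h import *
step([.5708,.2735,.069])
save(camera('top'),'x')
E
```

```text
t 12.75 tcp [0.5721 0.2734 0.0716] j [ 0.45  0.51 -0.08  0.97 -0.    0.15] yang 1.8651 tilt [ 0.0024  0.001  -1.    ] F [ 1.   0.5 -0.2] op 0.0855
[0.5708 0.2735 0.069 ] -> [0.0047 0.0018 0.0106]
```

Call:
{"name": "play_rows", "arguments": {
  "motion": [
    [[0, 0, 0, 0, 0, 0], [0, 0, 0, 0, 0, 0], [0, 0, 0, 0, 0, 0], [0, 0, 0, 0, 0, 0], [0, 0, 0, 0, 0, 0], [0, 0, 0, 0, 0, 0]]
  ],
  "claw": 0,
  "grip_force": 25
}}

```text
t: 13.55
tool_pos: [0.5712, 0.2736, 0.0707]
orientation: [0.0, -0.147, 0.989, 0.0]
wrist_force: [-0.3, 0.1, 4.8]
opening: 0.0442
gripper_force: 26.2
```

```bash
python3 - <<'E'
from h import *
step([*bw(-.068),.22])
E
```

```text
t 13.55 tcp [0.5712 0.2736 0.0707] j [ 0.45  0.52 -0.08  0.97  0.    0.15] yang 1.8657 tilt [ 9.e-04  5.e-04 -1.e+00] F [-0.3  0.1  4.8] op 0.0442
[ 0.4463 -0.0918  0.22  ] -> [ 0.9024 -1.253  -0.5982]
```

This one is also 44 mm. I lift it and carry it to the open end.

Call:
{"name": "play_rows", "arguments": {
  "motion": [
    [[0, 0, -0.15, 0, 0, 0], [0, 0, -0.35, 0, 0, 0], [0, 0, -0.6, 0, 0, 0], [0, 0, -0.6, 0, 0, 0], [0.15, -0.15, -0.6, 0, 0, 0], [0.28, -0.3, -0.6, 0, 0, 0], [0.41, -0.46, -0.6, 0, 0, 0], [0.54, -0.62, -0.6, 0, 0, 0], [0.66, -0.78, -0.6, 0, 0, 0], [0.78, -0.92, -0.6, 0, 0, 0], [0.8, -0.95, -0.6, 0, 0, 0], [0.8, -0.95, -0.6, 0, 0, 0]]
  ]
}}

```text
t: 15.05
tool_pos: [0.4477, -0.0121, 0.2191]
orientation: [-0.001, -0.146, 0.989, 0.0]
wrist_force: [0.6, 1.0, -3.1]
opening: 0.0441
gripper_force: 26.6
```

```bash
python3 - <<'E'
from h import *
step([*bw(-.068,.0008),.22],[*bw(-.068,.0008),.083])
E
```

```text
t 15.05 tcp [ 0.4477 -0.0121  0.2191] j [-0.03  0.12 -0.26  1.19  0.   -0.32] yang 1.8645 tilt [-1.9e-03  6.0e-04 -1.0e+00] F [ 0.6  1.  -3.1] op 0.0441
[ 0.446 -0.091  0.22 ] -> [ 0.098  -0.3001 -0.004 ]
[ 0.446 -0.091  0.083] -> [ 0.0971 -0.3007  0.544 ]
```

Call:
{"name": "play_rows", "arguments": {
  "motion": [
    [[0.05, -0.15, 0, 0, 0, 0], [0.098, -0.3, 0, 0, 0, 0], [0.098, -0.3, 0, 0, 0, 0], [0.098, -0.3, 0.15, 0, 0, 0], [0.098, -0.3, 0.3, 0, 0, 0], [0.098, -0.3, 0.45, 0, 0, 0], [0.098, -0.3, 0.52, 0, 0, 0], [0.098, -0.3, 0.545, 0, 0, 0], [0.098, -0.3, 0.545, 0, 0, 0], [0.098, -0.3, 0.545, 0, 0, 0], [0.098, -0.3, 0.545, 0, 0, 0]]
  ]
}}

```text
t: 16.42
tool_pos: [0.4477, -0.0909, 0.0848]
orientation: [0.001, -0.147, 0.989, -0.0]
wrist_force: [0.4, -0.6, -2.6]
opening: 0.0443
gripper_force: 26.9
```

```bash
python3 - <<'E'
from h import *
step([*bw(-.03,.0008),.0799],[*bw(.06,.0008),.0799])
E
```

```text
t 16.43 tcp [ 0.4477 -0.0909  0.0848] j [-0.2   0.23 -0.5   0.84  0.   -0.5 ] yang 1.8658 tilt [ 1.9e-03 -3.0e-04 -1.0e+00] F [ 0.4 -0.6 -2.6] op 0.0443
[ 0.4823 -0.0797  0.0799] -> [-0.1453  0.0025  0.0198]
[ 0.5683 -0.053   0.0799] -> [-0.5053  0.0047  0.0204]
```

Call:
{"name": "play_rows", "arguments": {
  "motion": [
    [[-0.03, 0.0025, 0.01, 0, 0, 0], [-0.06, 0.0025, 0.018, 0, 0, 0], [-0.09, 0.0025, 0.018, 0, 0, 0], [-0.11, 0.0025, 0.018, 0, 0, 0], [-0.13, 0.0025, 0.018, 0, 0, 0], [-0.15, 0.0025, 0.018, 0, 0, 0], [-0.15, 0.0025, 0.018, 0, 0, 0], [-0.15, 0.0025, 0.018, 0, 0, 0]]
  ]
}}

```text
t: 17.42
tool_pos: [0.4823, -0.0793, 0.0794]
orientation: [-0.0, -0.147, 0.989, 0.0]
wrist_force: [-0.1, 0.8, -1.7]
opening: 0.0439
gripper_force: 27.0
```

Call:
{"name": "play_rows", "arguments": {
  "motion": [
    [[-0.02, 0, 0, 0, 0, 0], [-0.04, 0, 0, 0, 0, 0], [-0.06, 0, 0, 0, 0, 0], [-0.08, 0, 0, 0, 0, 0], [-0.08, 0, 0, 0, 0, 0]]
  ]
}}

```text
t: 18.05
tool_pos: [0.5023, -0.0734, 0.0795]
orientation: [0.0, -0.147, 0.989, -0.0]
wrist_force: [-0.3, -0.4, -1.2]
opening: 0.0443
gripper_force: 27.0
```

```bash
python3 - <<'E'
from h import *
step([*bw(.062,.0008),.0799])
E
```

```text
t 18.05 tcp [ 0.5023 -0.0734  0.0795] j [-0.15  0.31 -0.39  0.86 -0.   -0.44] yang 1.866 tilt [ 4.e-04 -1.e-04 -1.e+00] F [-0.3 -0.4 -1.2] op 0.0443
[ 0.5702 -0.0525  0.0799] -> [-0.2844  0.0013 -0.0017]
```

Call:
{"name": "play_rows", "arguments": {
  "motion": [
    [[-0.05, 0, 0, 0, 0, 0], [-0.1, 0, 0, 0, 0, 0], [-0.15, 0, 0, 0, 0, 0], [-0.2, 0.001, 0, 0, 0, 0], [-0.25, 0.001, 0, 0, 0, 0], [-0.284, 0.001, 0, 0, 0, 0], [-0.284, 0.001, 0, 0, 0, 0], [-0.284, 0.001, 0, 0, 0, 0]]
  ]
}}

```text
t: 19.05
tool_pos: [0.5689, -0.0527, 0.0793]
orientation: [-0.0, -0.147, 0.989, 0.0]
wrist_force: [0.5, -0.3, -1.7]
opening: 0.0443
gripper_force: 27.0
```

Call:
{"name": "play_rows", "arguments": {
  "motion": [
    [[0, 0, 0.004, 0, 0, 0], [0, 0, 0.007, 0, 0, 0], [0, 0, 0.007, 0, 0, 0], [0, 0, 0.007, 0, 0, 0]]
  ]
}}

```text
t: 19.55
tool_pos: [0.5698, -0.0525, 0.0787]
orientation: [0.001, -0.147, 0.989, 0.0]
wrist_force: [-1.8, 0.3, 5.4]
opening: 0.0442
gripper_force: 27.7
```

```bash
python3 - <<'E'
from h import *
step([*bw(.062,.0008),.0799])
E
```

```text
t 19.55 tcp [ 0.5698 -0.0525  0.0787] j [-0.09  0.41 -0.24  0.92  0.   -0.39] yang 1.8657 tilt [ 1.3e-03  3.0e-04 -1.0e+00] F [-1.8  0.3  5.4] op 0.0442
[ 0.5702 -0.0525  0.0799] -> [-0.0016 -0.0001 -0.0047]
```

Call:
{"name": "play_rows", "arguments": {
  "motion": [
    [[0, 0, 0, 0, 0, 0], [0, 0, 0, 0, 0, 0], [0, 0, 0, 0, 0, 0], [0, 0, 0, 0, 0, 0], [0, 0, -0.1, 0, 0, 0], [0, 0, -0.3, 0, 0, 0], [0, 0, -0.54, 0, 0, 0], [0, 0, -0.54, 0, 0, 0], [0, 0, -0.54, 0, 0, 0]]
  ],
  "claw": 1
}}

```text
t: 20.68
tool_pos: [0.5695, -0.0527, 0.2126]
orientation: [0.0, -0.147, 0.989, -0.0]
wrist_force: [-0.1, -0.1, -0.5]
opening: 0.0853
gripper_force: 0.0
```

Call:
{"name": "play_rows", "arguments": {
  "motion": [
    [[0.05, 0.2, 0, 0, 0, 0], [0.1, 0.4, 0, 0, 0, 0], [0.13, 0.6, 0, 0, 0, 0], [0.16, 0.8, 0, 0, 0, 0], [0.18, 0.95, 0, 0, 0, 0], [0.18, 1.0, 0, 0, 0, 0], [0.18, 1.0, 0, 0, 0, 0]]
  ]
}}

```text
t: 21.55
tool_pos: [0.4532, 0.1734, 0.2116]
orientation: [-0.001, -0.148, 0.989, -0.001]
wrist_force: [-0.1, -0.2, -0.3]
opening: 0.0853
gripper_force: 0.0
```

```bash
python3 - <<'E'
from h import *
step([.4847,.3937,.21],[.4847,.3937,.07])
save(camera('side'),'mid')
E
```

```text
t 21.55 tcp [0.4532 0.1734 0.2116] j [ 0.37  0.19 -0.2   1.19 -0.    0.07] yang 1.867 tilt [-0.0018 -0.0013 -1.    ] F [-0.1 -0.2 -0.3] op 0.0853
[0.4847 0.3937 0.21  ] -> [-0.3777  0.8062  0.0048]
[0.4847 0.3937 0.07  ] -> [-0.3788  0.8066  0.5648]
```

View pics/mid.png

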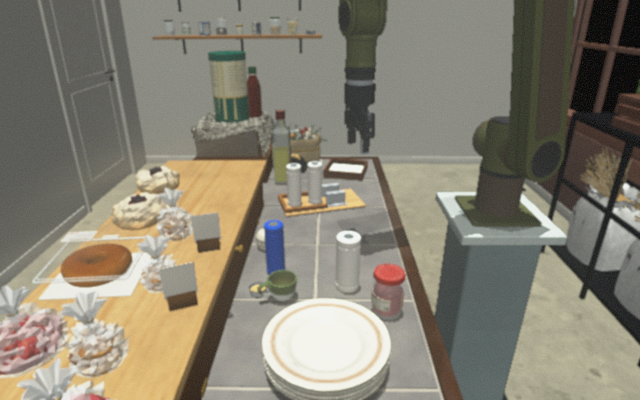

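Both thin pillars stand in the bay, at (294,185) and (315,183). Next is the thick one. I turn the tool a little so the fingers keep clear of the jam jar.

Call:
{"name": "play_rows", "arguments": {
  "motion": [
    [[-0.1, 0.2, 0, 0, 0, 0.05], [-0.2, 0.4, 0, 0, 0, 0.1], [-0.3, 0.6, 0, 0, 0, 0.127], [-0.378, 0.78, 0, 0, 0, 0.127], [-0.378, 0.807, 0, 0, 0, 0.127], [-0.378, 0.807, 0, 0, 0, 0.127], [-0.378, 0.807, 0.15, 0, 0, 0.127], [-0.378, 0.807, 0.3, 0, 0, 0.127], [-0.378, 0.807, 0.45, 0, 0, 0.127], [-0.378, 0.807, 0.54, 0, 0, 0.127], [-0.378, 0.807, 0.565, 0, 0, 0.127], [-0.378, 0.807, 0.565, 0, 0, 0.127]]
  ]
}}

```text
t: 23.1
tool_pos: [0.486, 0.3928, 0.072]
orientation: [0.0, 0.053, 0.999, -0.0]
wrist_force: [0.7, -0.2, -0.6]
opening: 0.0857
gripper_force: 0.0
```

Call:
{"name": "play_rows", "arguments": {
  "motion": [
    [[0, 0, 0, 0, 0, 0], [0, 0, 0, 0, 0, 0], [0, 0, 0, 0, 0, 0], [0, 0, 0, 0, 0, 0], [0, 0, 0, 0, 0, 0], [0, 0, 0, 0, 0, 0]]
  ],
  "claw": 0,
  "grip_force": 25
}}

```text
t: 23.85
tool_pos: [0.4864, 0.3944, 0.0729]
orientation: [0.001, 0.052, 0.999, 0.001]
wrist_force: [-1.3, -2.0, 5.9]
opening: 0.052
gripper_force: 26.3
```

```bash
python3 - <<'E'
from h import *
step([.4,.15,.24],[.40,-.05,.24])
E
```

```text
t 23.85 tcp [0.4864 0.3944 0.0729] j [ 0.68  0.5  -0.1   0.97 -0.    0.79] yang 1.4669 tilt [ 0.0022  0.001  -1.    ] F [-1.3 -2.   5.9] op 0.052
[0.4  0.15 0.24] -> [ 0.241  -1.0075 -0.6701]
[ 0.4  -0.05  0.24] -> [ 0.158  -1.8031 -0.6709]
```

The opening is 52 mm, so this is the thick one. I carry it to the tray.

Call:
{"name": "play_rows", "arguments": {
  "motion": [
    [[0, 0, -0.15, 0, 0, 0], [0, 0, -0.35, 0, 0, 0], [0, 0, -0.55, 0, 0, 0], [0, 0, -0.67, 0, 0, 0], [0.06, -0.17, -0.67, 0, 0, 0], [0.12, -0.34, -0.67, 0, 0, 0], [0.18, -0.51, -0.67, 0, 0, 0], [0.24, -0.68, -0.67, 0, 0, 0], [0.24, -0.85, -0.67, 0, 0, 0], [0.24, -0.98, -0.67, 0, 0, 0], [0.24, -1.0, -0.67, 0, 0, 0], [0.24, -1.0, -0.67, 0, 0, 0]]
  ]
}}

```text
t: 25.35
tool_pos: [0.4001, 0.1519, 0.239]
orientation: [0.0, 0.052, 0.999, 0.0]
wrist_force: [0.3, 0.7, -1.5]
opening: 0.0524
gripper_force: 27.4
```

Call:
{"name": "play_rows", "arguments": {
  "motion": [
    [[0, -0.17, 0, 0, 0, 0], [0, -0.34, 0, 0, 0, 0], [0, -0.51, 0, 0, 0, 0], [0, -0.68, 0, 0, 0, 0], [0, -0.85, 0, 0, 0, 0], [0, -0.98, 0, 0, 0, 0], [0, -1.0, 0, 0, 0, 0], [0, -1.0, 0, 0, 0, 0]]
  ]
}}

```text
t: 26.35
tool_pos: [0.3746, -0.0964, 0.2388]
orientation: [-0.0, 0.052, 0.999, 0.0]
wrist_force: [0.7, 1.3, -0.5]
opening: 0.0519
gripper_force: 27.6
```

```bash
python3 - <<'E'
from h import *
step([.456,-.343,.24],[.456,-.343,.084])
E
```

```text
t 26.35 tcp [ 0.3746 -0.0964  0.2388] j [-0.25  0.01 -0.34  1.23  0.   -0.15] yang 1.4672 tilt [ 0.e+00  8.e-04 -1.e+00] F [ 0.7  1.3 -0.5] op 0.0519
[ 0.456 -0.343  0.24 ] -> [-0.4259 -0.9472 -0.0054]
[ 0.456 -0.343  0.084] -> [-0.426  -0.9477  0.6186]
```

Call:
{"name": "play_rows", "arguments": {
  "motion": [
    [[-0.08, -0.17, 0, 0, 0, 0], [-0.16, -0.34, 0, 0, 0, 0], [-0.24, -0.51, 0, 0, 0, 0], [-0.32, -0.68, 0, 0, 0, 0], [-0.4, -0.85, 0, 0, 0, 0], [-0.426, -0.947, 0, 0, 0, 0], [-0.426, -0.947, 0, 0, 0, 0], [-0.426, -0.947, 0.2, 0, 0, 0], [-0.426, -0.947, 0.4, 0, 0, 0], [-0.426, -0.947, 0.55, 0, 0, 0], [-0.426, -0.947, 0.6, 0, 0, 0], [-0.426, -0.947, 0.6, 0, 0, 0]]
  ]
}}

```text
t: 27.85
tool_pos: [0.4555, -0.3423, 0.089]
orientation: [-0.0, 0.051, 0.999, 0.0]
wrist_force: [0.5, -0.8, -0.9]
opening: 0.0524
gripper_force: 27.7
```

Call:
{"name": "play_rows", "arguments": {
  "motion": [
    [[0, 0, 0.01, 0, 0, 0], [0, 0, 0.018, 0, 0, 0], [0, 0, 0.022, 0, 0, 0], [0, 0, 0.022, 0, 0, 0]]
  ]
}}

```text
t: 28.35
tool_pos: [0.4554, -0.3438, 0.0837]
orientation: [0.0, 0.052, 0.999, -0.0]
wrist_force: [0.4, -0.4, -1.5]
opening: 0.0522
gripper_force: 27.7
```

```bash
python3 - <<'E'
from h import *
step([.456,-.343,.079])
b=cv2.resize(camera('side')['color'][140:220,250:390],None,fx=5.7,fy=5.7,interpolation=cv2.INTER_CUBIC)
cv2.imwrite('pics/tr.png',b)
E
```

```text
t 28.35 tcp [ 0.4554 -0.3438  0.0837] j [-0.65  0.41 -0.23  0.93 -0.   -0.54] yang 1.4666 tilt [ 4.e-04 -3.e-04 -1.e+00] F [ 0.4 -0.4 -1.5] op 0.0522
[ 0.456 -0.343  0.079] -> [-0.0022  0.0035  0.019 ]
```

View pics/tr.png

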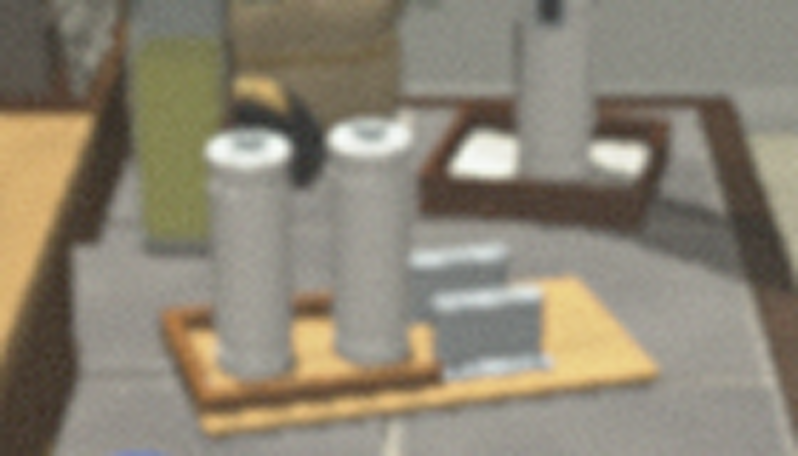

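Both thin pillars stand in the bay at (250,260) and (372,250), and the thick one is just above the tray floor at (555,150). I lower it the last few millimetres.

Call:
{"name": "play_rows", "arguments": {
  "motion": [
    [[0, 0, 0.005, 0, 0, 0], [0, 0, 0.01, 0, 0, 0], [0, 0, 0.013, 0, 0, 0], [0, 0, 0.013, 0, 0, 0], [0, 0, 0.013, 0, 0, 0]]
  ]
}}

```text
t: 29.02
tool_pos: [0.4556, -0.3438, 0.081]
orientation: [0.0, 0.052, 0.999, -0.0]
wrist_force: [-0.1, -0.2, 5.8]
opening: 0.0519
gripper_force: 28.2
```

Call:
{"name": "play_rows", "arguments": {
  "motion": [
    [[0, 0, 0, 0, 0, 0], [0, 0, 0, 0, 0, 0], [0, 0, 0, 0, 0, 0], [0, 0, 0, 0, 0, 0], [0, 0, -0.1, 0, 0, 0], [0, 0, -0.3, 0, 0, 0], [0, 0, -0.54, 0, 0, 0], [0, 0, -0.6, 0, 0, 0], [0.2, 0.2, -0.6, 0, 0, 0], [0.3, 0.4, -0.6, 0, 0, 0], [0.3, 0.4, -0.6, 0, 0, 0], [0.3, 0.4, -0.6, 0, 0, 0]]
  ],
  "claw": 1
}}

```text
t: 30.52
tool_pos: [0.3914, -0.2365, 0.23]
orientation: [0.0, 0.052, 0.999, -0.0]
wrist_force: [0.3, -0.5, -0.6]
opening: 0.0852
gripper_force: 0.0
```

```bash
python3 - <<'E'
from h import *
save(camera('top'),'end')
E
```

```text
(no output)
```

View pics/end.png

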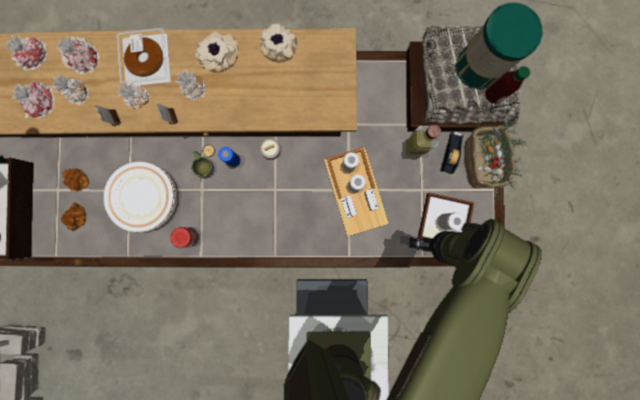

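Two pillars stand in the bay at (350,160) and (357,182), and the thick one stands in the tray at (451,222). The jar, timer, bottle and blue look-alike are where they were.

```bash
python3 -c "
from h import *
print(sign_off())"
```

```text
the job is handed in; nothing more can be done
None
```

The job is handed in at about 31 s: both 45 mm pillars went through the jaws with no contact force and stand in the bay, and the 53 mm pillar (identified by camera and grip width, not tried in the gauge) stands upright in the returns tray.

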